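Check the hand blender's rod battery in the V-cradle of its test stand

ROBOT

A 7-joint arm with a two-finger parallel gripper is mounted at the origin on a cart in front of the work surface, level with it; the furniture and walls round the work are solid. World frame = base frame: x ahead of the robot, y to its left, z up, the work surface at z = 0. Lengths are in mm, angles in rad, forces in N, time in s.
With the tool pointing down it reaches from about 400 to 875 mm from the base axis. Payload 6.5 kg.
Tool frame: the origin (TCP) lies midway between the tips of the shut fingers; the grasp point (between the pads) lies 19 mm behind it; y points along the fingers, z is the direction in which the jaws open and shut, and the axes are right-handed (so a half turn about y gives the same grasp; the last joint's range is limited). The gripper opens to 85 mm and grips with 20 to 120 N. Pads are 22 mm wide; open, the fingers measure 114 mm over their backs; the gripper's body (76 mm by 85 mm) begins 54 mm behind the grasp point. The pads swing forward as they close: fully open they stand 13 mm farther back than shut.
Start: joints at [-1.336, 0.536, -0.004, 1.538, 0.003, 1.067, -0.071], TCP at [192.58, 620.808, 231.29] pointing down, gripper open.
Joint ranges: [-2.7, 2.7], [-0.37, 2.16], [-1.27, 1.26], [0.24, 2.4], [-1.31, 4.45], [0.19, 1.91], [-2.76, 2.76]. Speed limits (rad/s): [2.39, 2.39, 3.14, 3.14, 3.14, 3.14, 3.14].

INTERFACE

Orientations are given as [roll, pitch, yaw] about the fixed x, y, z axes, in that order (R = Rz(yaw) Ry(pitch) Rx(roll)).
In Python, from rig import * gives the robot as it stands.
- The arm moves only by the tool drive_tool, never from a script. Its argument "series" is a list of rows, each a list of 5 numbers: the shift along the tool's x, y, z in m, then the turn about the tool's y in degrees, then the gripper's target within -1 to 1 (fully open at 1, half-way at 0, shut at -1). A call has 1 to 8 rows; each row is the pose to reach, as a shift and turn from the pose commanded when the call began, along the tool's axes at that moment; what a row does not reach only later rows make up. A row lasts 1/10 s, in which the tool goes at most 50 mm and 8.59 degrees, less where a joint would pass 70% of its speed; a pose out of reach is approached as far as the arm can. A call with a gripper value outside its range is refused whole. The fingers move at their own pace and stop on an object; "newtons" is the grip in N (left out, the last holds). Time passes only in rows, so rows that repeat a pose let the fingers close. It gives the time, the measured TCP pose, the force and the opening at its end, in the units of the state.
- sense(): the state, without advancing time (a new reading comes with each control period).
- snapshot(name): name is "scene" or "side" or "wrist"; returns (picture, depth): 384x512x3 uint8, blue, green, red; 384x512 float32, mm along the optical axis (not along the pixel's ray), 0 where there is no reading.
- camera_params(name): a dict with "fov_y" (degrees; the focal length in pixels is half the picture's height over the tangent of half this angle, whatever the lens; pixels are square), "cx", "cy" (the principal point, pixels), "origin" and "orientation" of the camera in the world. Camera axes: x right, y up, looking along -z (the intrinsics and any distortion apply to the point x, -y, -z); pixel columns grow to the right and rows downward; lengths in mm; the calibration is good to about 2 mm. A picture is of the moment at which its call begins: read the wrist's pose just before it. camera_params takes no time and is no camera call; for the wrist camera it gives the pose at the moment of the call.
- finish_job(): hands the job in, once; it reports no verdict.
Trained networks look in the newest picture that a camera, given by its name, has taken for a name from the list of things; names that differ only in an ending like _2 or _b are one class to them, and where a whole thing is asked for, a point or a joint stands for the part that bears it (a point fixed in the world has none). Each returns a list of dicts, best first, with "conf" (0 to 1); they miss things now and then, are a little off and sometimes report something else, mostly with a low value. They report only what shows in the picture. A call takes as long as a camera call.
- recognise(camera, thing): "extent" ([centre column, centre row, width, height] in pixels, round what is visible of it).
- pinpoint(camera, thing): "xy" ([column, row] in pixels: a listed point, or the origin of a listed thing).
The state is a dict: "time_s": time; "joint_pos": joint angles; "dq": joint speeds; "joint_efforts": joint torques, N m; "tcp_pos": TCP position; "eef_rot": TCP orientation; "ft_force": force on the tool from outside, world axes, zero at the start; "ft_torque": the same for the moment, N m; "width": opening from 0.0 (shut) to 1.0 (fully open).
Only numpy, scipy, OpenCV 4.12 (cv2) and the standard library are available. Lean on these libraries where they do the work, as an engineer would, in place of code of your own. Each camera call takes 0.05 s, during which the arm holds its last target.

TASK

Check the cordless hand blender's rod battery on the test stand: first press the orange plunger all the way down to its stop and let it spring back up, then take the white rod battery out of its blue rest and seat it in the stand's V-shaped cradle, centred so that each of its brass rings lies in a saddle, bearing on both brass rails. Press it down so that the sprung cradle sinks by more than half of its travel and finish like that, still holding the battery pressed onto both rails; do not let go. Leave the salt shaker, pepper mill, tumbler and teaspoon where they are.

Things in the scene. Friction and masses are not known exactly. Their poses are not given: they have to be found in the camera images.
- battery: White rod battery: smooth cylinder, 32 mm diameter, 130 mm long, about 0.2 kg, a 16 mm wide brass ring centred 50 mm either side of its middle, black ends, a thin green line; both ends work alike. Origin at its very centre; its y axis runs along the rod (x and z turn as it rolls). At first it lies level in the blue rest, axis 28 mm above the worktop; grip it across its middle from above.
- rest: Blue plastic rest, fixed to the worktop, 56 x 150 mm (x, y), floor 6 mm thick. Its y axis lies along the battery. Four ridges (tops 17 mm high) near its ends carry the battery, which just lies in it and lifts straight out; its middle 80 mm is open down to the floor for fingers. Origin at the centre of its underside.
- stand: Grey test stand, fixed to the worktop: base 94 mm (x) by 216 mm (y, from -140 to +76 mm), top 26 mm high. Origin on the worktop straight below the middle of the cradle. Its y axis lies along the cradle; the orange plunger stands at y = -115 mm, x = 0.
- plunger (a joint): Travel of the orange plunger straight down, m: 0 up, 0.008 at its stop. A spring pushes it up, about 2 N at first and 6 N at the stop.
- plunger_top (a point): Centre of the top face of the plunger's orange head (29 mm in diameter, its flat 22 mm wide), 76 mm above the worktop when up; moves with it.
- cradle (a joint): How far the sprung cradle has sunk straight down, m: 0 up, 0.010 at its stop. The springs need about 4 N to start moving (more than the battery's weight), about 8 N at half travel and 12 N at the stop; the cradle springs back up when let go.
- cradle_seat (a point): Centre of a seated battery: 80 mm above the worktop while the cradle is up; moves with it. The V floats 4 mm to each side (x) on weak springs (300 N/m). y runs along it, z up. 90 degree V, two saddles, each 26 mm long, centred 50 mm either side along y; their upper edges are 4 mm below this point, 19 mm to each side. Between them 74 mm are free for fingers down to 30 mm below this point.
- rail_near: The brass rails of the V on its -x side (in both saddles). Origin at the seat point, moves with the cradle.
- rail_far: The brass rails of the V on its +x side (in both saddles). Origin at the seat point, moves with the cradle.
- salt_shaker: Salt shaker, 44 mm in diameter, 90 mm high; bystander. Origin at the centre of its underside.
- pepper_mill: Wooden pepper mill, 58 mm in diameter, 170 mm high; bystander. Origin at the centre of its underside.
- tumbler: Glass tumbler, 81 mm in diameter, 86 mm high; bystander. Origin at the centre of its underside.
- teaspoon: Steel teaspoon, 137 x 28 x 13 mm, long along its x axis; bystander. Origin at the centre of its underside.

How it is judged:
By the outcome, as a careful person would: the job done as asked, in the order asked, and still so for the second after the job is handed in, while the arm keeps its last pose, push and grip.
It also fails if it takes over 50 s, if anything falls off the work surface, if the arm or the gripper's body presses on something with over 40 N, if the wrist force passes 120 N, or if a joint passes its speed limit or range.

## Working session

There is one attempt and no reset: what is moved stays moved. The work goes in short steps, Python scripts to look and compute and a tool call to move; the robot and the scene stay as the last step left them, time stands still between calls to the robot, and variables do not carry over. Pictures are saved under pics/ and viewed, and the job is handed in when it is done.

Besides the shell and the picture viewer there is one more tool, called after "Call:" as name(argument=value, ...) on one line, values as JSON. drive_tool: Moves the arm, as the interface text tells. Its arguments: {"type":"object","properties":{"series":{"type":"array"},"newtons":{"type":"number"}},"required":["series"]}

```bash
mkdir -p pics; ls
cat > h.py <<'E'
from rig import *
import numpy as np, cv2
from scipy.spatial.transform import Rotation as R
def Rm(o): return R.from_euler('xyz',o).as_matrix()
def ray(cam,px):
    p=camera_params(cam); f=192/np.tan(np.radians(p['fov_y'])/2)
    d=np.array([(px[0]-p['cx'])/f,-(px[1]-p['cy'])/f,-1.0])
    return np.array(p['origin']),Rm(p['orientation'])@d if len(np.shape(p['orientation']))==1 and len(p['orientation'])==3 else np.array(p['orientation'])@d
def at_z(cam,px,z):
    o,d=ray(cam,px); return o+d*(z-o[2])/d[2]
def at_d(cam,px,depth):
    o,d=ray(cam,px); return o+d*depth
E
python3 - <<'E'
from h import *
np.set_printoptions(precision=3,suppress=True)
print(sense())
for c in ["scene","side","wrist"]:
    print(camera_params(c)); 
    im,d=snapshot(c); cv2.imwrite(f"pics/{c}0.png",im); np.save(f"pics/{c}0.npy",d)
E
```

```text
pics
{'time_s': 0.0, 'joint_pos': array([-1.336,  0.537, -0.004,  1.539,  0.003,  1.067, -0.071]), 'dq': array([-0.003,  0.001, -0.   ,  0.   ,  0.001,  0.003,  0.   ]), 'joint_efforts': array([  0.001, -58.341,   1.049, -25.91 ,   0.012,   0.01 ,   0.   ]), 'tcp_pos': array([192.385, 620.191, 230.393]), 'eef_rot': array([-1.573, -0.   , -0.301]), 'ft_force': array([0.185, 0.118, 0.593]), 'ft_torque': array([ 0.005,  0.051, -0.036]), 'width': 0.9960134662348125}
{'fov_y': 44.138351632329275, 'cx': 254.5320465042485, 'cy': 188.00763470631819, 'origin': array([ 265.29 , -572.728, 1103.502]), 'orientation': array([ 0.56 , -0.003, -0.5  ])}
{'fov_y': 44.613661914532614, 'cx': 251.3884304835102, 'cy': 180.0187485700741, 'origin': array([605.333, 881.79 , 613.625]), 'orientation': array([ 1.032, -0.001,  3.104])}
{'fov_y': 62.36211818271955, 'cx': 256.0077358991485, 'cy': 192.2753281029296, 'origin': array([129.124, 639.519, 372.112]), 'orientation': array([-0.265,  0.002,  1.269])}
```

View pics/scene0.png

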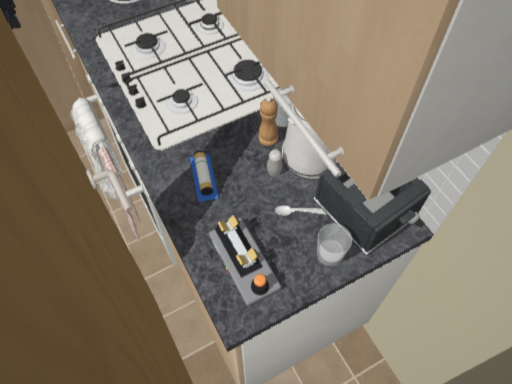

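View pics/side0.png

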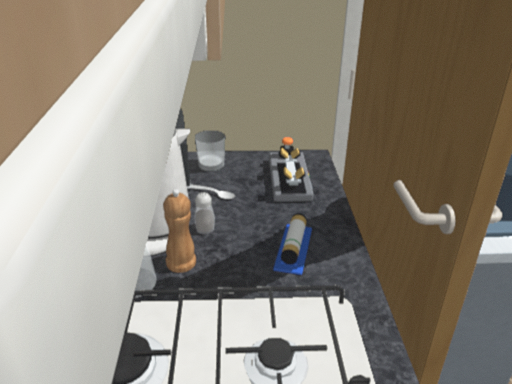

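View pics/wrist0.png

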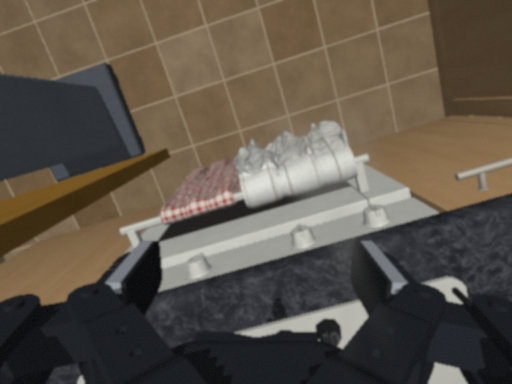

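Run:
```python
from h import *
np.set_printoptions(precision=1,suppress=True)
Z=dict(battery=28,rest=0,stand=0,plunger_top=76,cradle_seat=80,salt_shaker=0,pepper_mill=0,tumbler=0,teaspoon=0)
for c in ["scene","side"]:
    snapshot(c)
    for t,z in Z.items():
        r=pinpoint(c,t)
        for q in r[:2]: print(c,t,round(q['conf'],2),np.array(q['xy']),at_z(c,q['xy'],z))
print(sense()['time_s'])
```

```text
scene battery 0.86 [205.2 172.7] [496.  125.2  28. ]
scene rest 0.74 [202.8 178.2] [488.1 129.9   0. ]
scene plunger_top 0.64 [259.6 279.3] [ 468.4 -230.5   76. ]
scene cradle_seat 0.98 [235.4 235.9] [ 469.8 -108.2   80. ]
scene salt_shaker 0.66 [276.  171.7] [678.2  51.4   0. ]
scene pepper_mill 0.97 [266.2 137.2] [714.2 171.5   0. ]
scene pepper_mill 0.38 [236.1 235.4] [488.  -71.4   0. ]
scene tumbler 0.78 [330.9 257.1] [ 669.8 -239.6    0. ]
scene teaspoon 0.72 [237.5 235.6] [490.9 -73.7   0. ]
scene teaspoon 0.47 [300.9 211.5] [672.5 -91.3   0. ]
side battery 0.75 [294.5 238.2] [489.6 134.6  28. ]
side rest 0.74 [292.3 249. ] [492.8 134.3   0. ]
side stand 0.7 [294.6 239.3] [484.3 102.6   0. ]
side stand 0.68 [289.  185.5] [ 473.1 -114.1    0. ]
side plunger_top 0.5 [212.7 164.7] [660.1 -91.   76. ]
side plunger_top 0.38 [287.7 141.2] [ 469.4 -210.5   76. ]
side cradle_seat 0.83 [290.3 158.9] [ 474.2 -106.1   80. ]
side salt_shaker 0.75 [204.8 230.1] [675.1  63.7   0. ]
side pepper_mill 0.77 [181.9 263.3] [715.  170.4   0. ]
side tumbler 0.89 [212.7 162.2] [ 668.3 -242.6    0. ]
side teaspoon 0.73 [207.5 192.9] [675.8 -86.7   0. ]
1.15
```

Run:
```python
from h import *
np.set_printoptions(precision=1,suppress=True)
im=cv2.imread("pics/scene0.png")
a=cv2.resize(im[140:310,170:300],None,fx=3.5,fy=3.5,interpolation=cv2.INTER_CUBIC);cv2.imwrite("pics/sc_crop.png",a)
im2=cv2.imread("pics/side0.png")
a=cv2.resize(im2[125:285,240:350],None,fx=3.7,fy=3.7,interpolation=cv2.INTER_CUBIC);cv2.imwrite("pics/sd_crop.png",a)
for c,im in (("scene",im),("side",im2)):
    d=np.load(f"pics/{c}0.npy")
    hsv=cv2.cvtColor(im,cv2.COLOR_BGR2HSV)
    o,_=ray(c,(0,0))
    def pts(m):
        v,u=np.nonzero(m); 
        P=np.array([at_d(c,(x,y),d[y,x]) for x,y in zip(u,v)]); return P,u,v
    H,S,V=hsv[...,0],hsv[...,1],hsv[...,2]
    blue=(H>105)&(H<125)&(S>150)&(V>60)
    org=(H<16)&(S>200)&(V>150)
    for n,m in (("blue",blue),("orange",org)):
        m=m&(d>0)
        P,u,v=pts(m); k=(P[:,0]>400)&(P[:,0]<560)&(abs(P[:,1])<300); P=P[k]
        print(c,n,len(P),np.median(P,0),P.min(0),P.max(0))
        if n=="blue":
            r=cv2.minAreaRect(P[P[:,2]<25][:,:2].astype(np.float32)); print(r)
        else:
            top=P[P[:,2]>np.percentile(P[:,2],60)]; print(top.mean(0),len(top))
```

```text
scene blue 363 [481.3 105.8   5.1] [445.8  51.2  -4.4] [538.1 211.7  28.8]
((491.320556640625, 132.62669372558594), (157.47369384765625, 54.543785095214844), 74.19670104980469)Traceback (most recent call last):
  File "<stdin>", line 19, in <module>
IndexError: too many indices for array: array is 1-dimensional, but 2 were indexed
```

View pics/sc_crop.png

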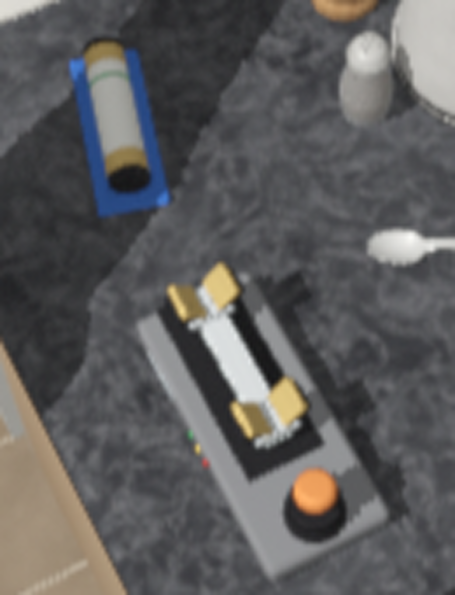

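View pics/sd_crop.png

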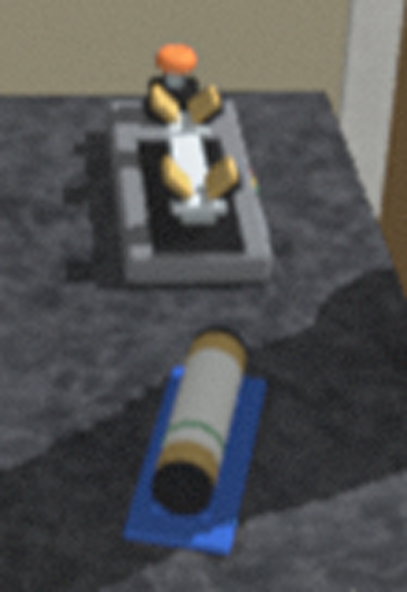

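Run:
```python
from h import *
np.set_printoptions(precision=1,suppress=True)
def S(x,y,z): return at_z("scene",((x+.5)/3.5-.5+170,(y+.5)/3.5-.5+140),z)
def D(x,y,z): return at_z("side",((x+.5)/3.7-.5+240,(y+.5)/3.7-.5+125),z)
print("plunger",S(316,482,76),D(177,50,76))
print("stand corners top z26 scene: TL,Bottom,R",S(140,318,26),S(272,565,26),S(386,508,26))
print("stand side near corners",D(128,258,26),D(272,256,26),D(113,105,26),D(232,103,26))
# V edge tops z=76: 
print("saddle scene outer edges mid +y L,R",S(180,304,76),S(226,282,76)," -y ",S(243,422,76),S(293,400,76))
print("saddle side: +y: ",D(173,178,76),D(224,180,76)," -y ",D(160,103,76),D(206,103,76))
print("rest scene corners",S(71,65,6),S(135,52,6),S(102,214,6),S(168,200,6))
print("rest side corners",D(125,540,6),D(232,552,6),D(266,380,6))
for c in ("scene","side"):
  pass
print("batt scene ends axis",S(103,48,36),S(128,170,36))
print("batt ring centres top scene", S(105,60,44),S(127,162,44))
print("batt side far/near ring top", D(218,350,44),D(188,455,44))
```

```text
plunger [ 471.4 -226.7   76. ] [ 468.2 -228.6   76. ]
stand corners top z26 scene: TL,Bottom,R [430.1 -38.8  26. ] [ 427.3 -247.    26. ] [ 514.2 -249.    26. ]
stand side near corners [517.3 -33.8  26. ] [426.3 -32.9  26. ] [ 511.8 -241.5   26. ] [ 424.3 -241.6   26. ]
saddle scene outer edges mid +y L,R [451.6 -67.1  76. ] [487.7 -67.   76. ]  -y  [ 449.1 -166.4   76. ] [ 486.  -168.4   76. ]
saddle side: +y:  [489.5 -46.9  76. ] [458.1 -43.3  76. ]  -y  [ 488.  -147.7   76. ] [ 457.1 -146.6   76. ]
rest scene corners [483.9 205.2   6. ] [535.3 192.1   6. ] [446.4  65.5   6. ] [496.4  52.5   6. ]
rest side corners [537.2 204.6   6. ] [483.1 215.6   6. ] [444.  70.   6.]
batt scene ends axis [507.2 186.9  36. ] [475.2  73.8  36. ]
batt ring centres top scene [501.8 169.9  44. ] [476.1  75.8  44. ]
batt side far/near ring top [476.9  91.8  44. ] [503.9 183.6  44. ]
```

Call:
drive_tool(series=[[0.041,0,-0.029,8,-1],[0.083,0,-0.058,16,-1],[0.124,0,-0.087,24,-1],[0.166,0,-0.117,32,-1],[0.207,0,-0.146,40,-1],[0.249,0,-0.175,48,-1],[0.29,0,-0.204,56,-1],[0.331,0,-0.233,64,-1]], newtons=40)

```text
time_s: 1.95
tcp_pos: [437.8, 302.5, 231.7]
eef_rot: [-1.57, 0.001, -1.423]
ft_force: [0.9, -0.6, -0.1]
width: -0.001
```

```bash
cat >> h.py <<'E'
def plan(target,yaw_deg):
    "shift in tool axes from measured pose"
    s=sense(); M=Rm(s['eef_rot']); d=M.T@(np.array(target)-s['tcp_pos'])/1000
    cur=np.degrees(np.arctan2(M[1,0],M[0,0]))
    t=-((yaw_deg-cur+180)%360-180)
    print("t",round(s['time_s'],2),"tcp",s['tcp_pos'].round(1),"rot",np.degrees(s['eef_rot']).round(2),"q7",s['joint_pos'].round(2),"F",s['ft_force'].round(1),"w",round(s['width'],3))
    print("shift",d.round(4),"turn",round(t,2))
E
python3 - <<'E'
from h import *
plan([470,-227,150],-91)
E
```

```text
t 1.95 tcp [437.8 302.5 231.7] rot [-8.996e+01  4.000e-02 -8.155e+01] q7 [-0.96  0.34  0.34  1.87 -0.14  0.95 -0.41] F [ 0.9 -0.6 -0.1] w -0.001
shift [ 0.5285  0.0813 -0.046 ] turn 9.45
```

Call:
drive_tool(series=[[0.048,0.005,-0.004,2,-1],[0.096,0.01,-0.008,4,-1],[0.144,0.015,-0.012,6,-1],[0.192,0.02,-0.017,8,-1],[0.24,0.025,-0.021,9.5,-1],[0.288,0.03,-0.025,9.5,-1],[0.336,0.035,-0.03,9.5,-1],[0.384,0.04,-0.034,9.5,-1]])

```text
time_s: 2.75
tcp_pos: [461.7, -82.4, 191.5]
eef_rot: [-1.57, 0.0, -1.583]
ft_force: [1.1, 0.4, 0.3]
width: 0.0
```

Run:
```python
from h import *
plan([470,-227,120],-91)
p=camera_params("wrist"); print(p['origin'],Rm(p['orientation'])@[0,0,-1])
im,d=snapshot("wrist"); cv2.imwrite("pics/w1.png",im);np.save("pics/w1.npy",d)
```

```text
t 2.75 tcp [461.7 -82.4 191.5] rot [-8.994e+01  2.000e-02 -9.070e+01] q7 [-0.36  0.31  0.53  2.06 -0.21  0.82  0.28] F [1.1 0.4 0.3] w 0.0
shift [0.1445 0.0714 0.01  ] turn 0.3
[462.38963306 -16.76225279 333.12840382] [-0.00298619 -0.26194011 -0.96507951]
```

View pics/w1.png

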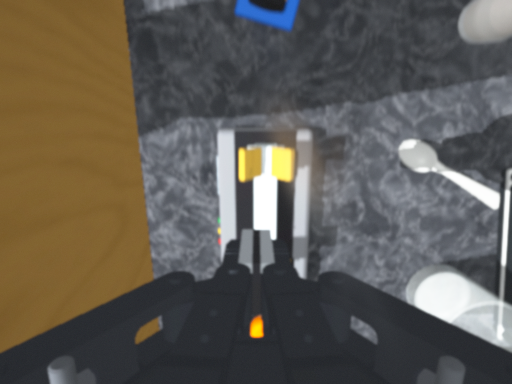

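Run:
```python
from h import *
np.set_printoptions(precision=1,suppress=True)
w=lambda x,y,z: at_z("wrist",(x,y),z)
print("base +y corners",w(219,130,26),w(311,130,26)," lower",w(219,250,26),w(309,272,26))
print("saddle outer L,R (z76)",w(238,165,76),w(294,164,76))
print("saddle edges top/bottom row R (z~76)",w(294,149,76),w(294,180,76))
print("rest near corners", w(237,14,6), w(290,28,6))
im=cv2.imread("pics/w1.png"); cv2.imwrite("pics/w1c.png",cv2.resize(im[120:270,200:330],None,fx=4,fy=4,interpolation=cv2.INTER_CUBIC))
for t,z in (("cradle_seat",80),("rail_near",80),("rail_far",80),("stand",0),("rest",0)):
    for q in pinpoint("wrist",t)[:1]: print(t,q['conf'],q['xy'],w(*q['xy'],z))
```

```text
base +y corners [427.2 -48.   26. ] [514.7 -50.   26. ]  lower [ 420.4 -172.6   26. ] [ 516.  -200.8   26. ]
saddle outer L,R (z76) [447.  -72.9  76. ] [492.9 -73.1  76. ]
saddle edges top/bottom row R (z~76) [492.8 -60.8  76. ] [493.  -86.6  76. ]
rest near corners [447.2  55.6   6. ] [496.3  42.8   6. ]
cradle_seat 0.62 [267.8, 221.7] [ 470.4 -117.5   80. ]
stand 0.73 [265.1, 195.3] [ 471.1 -108.5    0. ]
```

View pics/w1c.png

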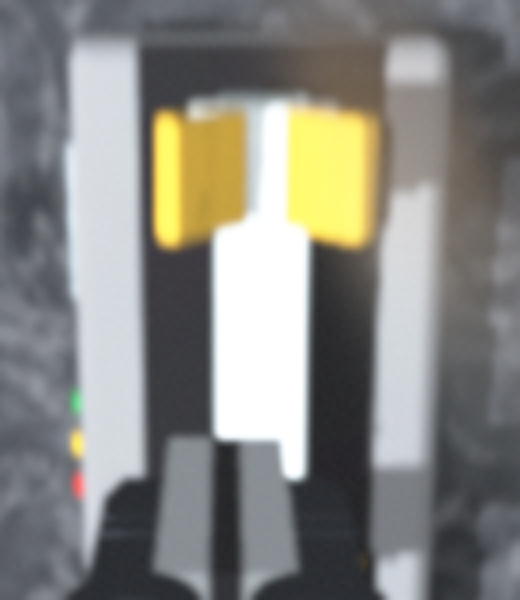

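Run:
```python
from h import *
np.set_printoptions(precision=1,suppress=True)
plan([470,-227,120],-91)
print(camera_params("wrist")['origin'])
im,d=snapshot("wrist"); cv2.imwrite("pics/w2.png",im);np.save("pics/w2.npy",d)
cv2.imwrite("pics/w2c.png",cv2.resize(im[100:270,190:340],None,fx=3.5,fy=3.5,interpolation=cv2.INTER_CUBIC))
g=cv2.cvtColor(im,cv2.COLOR_BGR2HSV)
m=((g[...,0]>15)&(g[...,0]<35)&(g[...,1]>140)&(g[...,2]>120)).astype(np.uint8); m[:, :215]=0;m[230:]=0
n,l,st,ce=cv2.connectedComponentsWithStats(m)
for s,c in zip(st[1:],ce[1:]):
    if s[4]>40: print(s,c, at_z("wrist",c,68))
```

```text
t 3.05 tcp [461.9 -79.4 191.3] rot [-90.    0.  -90.6] q7 [-0.4  0.3  0.5  2.1 -0.2  0.8  0.3] F [-0.  -0.7  0.9] w 0.001
shift [0.1 0.1 0. ] turn 0.36
[462.6 -13.8 333. ]
[238 150  22  33 645] [248.1 165.5] [455.3 -61.7  68. ]
[273 150  18  33 199] [277.5 167.3] [480.1 -63.6  68. ]
[284 151   9  13  41] [289.5 154.9] [490.1 -53.2  68. ]
```

View pics/w2c.png

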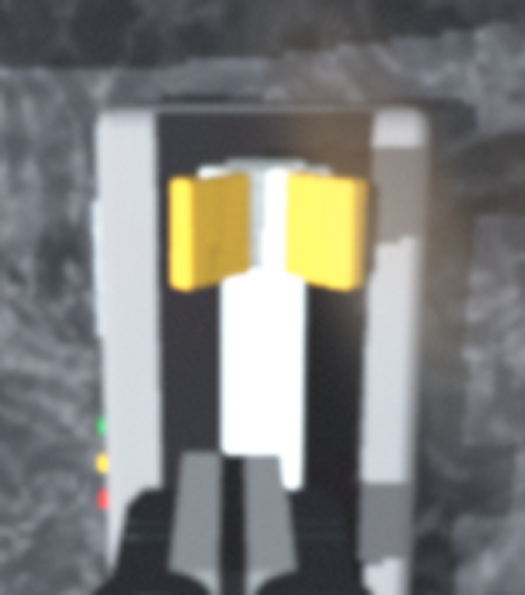

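Run:
```python
from h import *
np.set_printoptions(precision=1,suppress=True)
print(sense()['tcp_pos'],sense()['time_s'])
w=lambda x,y,z: at_z("wrist",(190+(x+.5)/3.5-.5,100+(y+.5)/3.5-.5),z)
print("base corners",w(98,112,26),w(430,112,26),"left edge low",w(110,500,26), "right low", w(410,560,26))
print("saddle outer edges z76", w(170,178,76),w(170,290,76),w(367,178,76),w(364,290,76))
d=np.load("pics/w2.npy")
for u,v in ((241,170),(291,165),(225,200),(308,190),(265,200)): print(u,v,d[v,u],at_d("wrist",(u,v),d[v,u]))
```

```text
[461.9 -79.1 191.3] 3.1
base corners [425.6 -36.4  26. ] [516.  -37.4  26. ] left edge low [ 424.3 -150.8   26. ] right low [ 514.7 -171.5   26. ]
saddle outer edges z76 [447.7 -47.9  76. ] [447.  -74.5  76. ] [493.3 -48.4  76. ] [493.1 -75.1  76. ]
241 170 263.95862 [449.4 -64.5  73.4]
291 165 261.30655 [490.8 -60.5  74.9]
225 200 320.50882 [ 430.1 -104.5   25.7]
308 190 319.92468 [514.  -95.5  23.6]
265 200 295.58395 [469.9 -97.8  49.6]
```

Call:
drive_tool(series=[[0.045,0.015,0.003,0,-1],[0.09,0.03,0.006,0,-1],[0.13,0.05,0.008,0,-1],[0.148,0.08,0.0085,0,-1],[0.148,0.095,0.0085,0,-1],[0.148,0.101,0.0085,0,-1],[0.148,0.101,0.0085,0,-1],[0.148,0.101,0.0085,0,-1]])

```text
time_s: 3.9
tcp_pos: [469.3, -227.7, 91.0]
eef_rot: [-1.57, 0.0, -1.581]
ft_force: [0.1, 0.1, 0.2]
width: -0.002
```

Run:
```python
from h import *
plan([468.6,-227,76],-90.7)
im,d=snapshot("scene"); cv2.imwrite("pics/s2c.png",cv2.resize(im[180:310,180:320],None,fx=4,fy=4,interpolation=cv2.INTER_CUBIC))
im,d=snapshot("side"); cv2.imwrite("pics/d2c.png",cv2.resize(im[100:220,230:350],None,fx=4,fy=4,interpolation=cv2.INTER_CUBIC))
```

```text
t 3.9 tcp [ 469.3 -227.7   91. ] rot [-8.993e+01  1.000e-02 -9.061e+01] q7 [ 0.02  0.57  0.45  2.   -0.39  0.66  0.71] F [0.1 0.1 0.2] w -0.002
shift [-0.0007  0.015  -0.0007] turn 0.09
```

View pics/s2c.png

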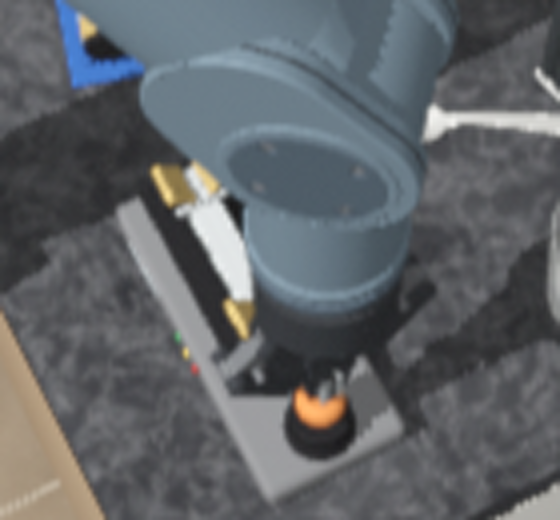

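View pics/d2c.png

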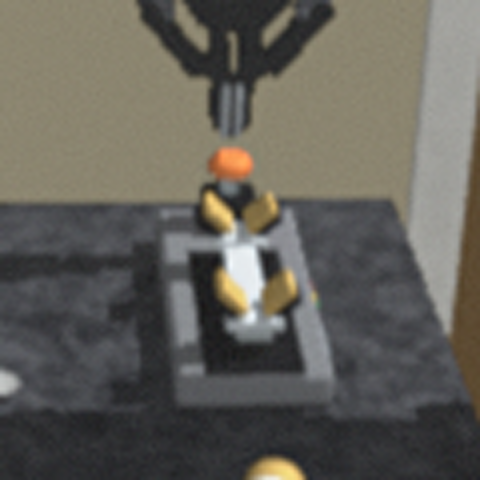

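The fingertips sit over the orange head in both views (scene crop ~(325,385), side crop ~(230,135)).

Call:
drive_tool(series=[[0,0.008,0,0,-1],[0,0.015,0,0,-1],[0,0.019,0,0,-1],[0,0.022,0,0,-1],[0,0.024,0,0,-1],[0,0.025,0,0,-1],[0,0.025,0,0,-1]])

```text
time_s: 4.7
tcp_pos: [468.9, -228.6, 67.7]
eef_rot: [-1.569, 0.002, -1.584]
ft_force: [-6.8, 6.0, 34.4]
width: 0.003
```

Run:
```python
from h import *
plan([468.6,-227,68],-90.7)
im,d=snapshot("side"); cv2.imwrite("pics/d3c.png",cv2.resize(im[100:220,230:350],None,fx=4,fy=4,interpolation=cv2.INTER_CUBIC))
```

```text
t 4.7 tcp [ 468.9 -228.6   67.7] rot [-89.92   0.12 -90.75] q7 [ 0.04  0.61  0.42  2.   -0.42  0.62  0.74] F [-6.8  6.  34.4] w 0.003
shift [-0.0016 -0.0003 -0.0003] turn -0.05
```

View pics/d3c.png

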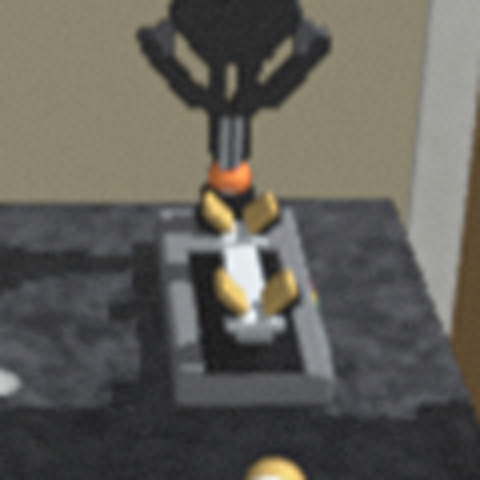

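Call:
drive_tool(series=[[0,-0.012,0,0,-1],[0,-0.05,0,0,-1],[0,-0.095,0,0,-1],[-0.035,-0.12,0,2,-1],[-0.082,-0.12,0.002,6,-0.5],[-0.13,-0.12,0.005,10,0],[-0.178,-0.12,0.008,14,0.5],[-0.225,-0.12,0.01,14.5,1]])

```text
time_s: 5.55
tcp_pos: [480.8, -2.1, 185.1]
eef_rot: [-1.571, -0.0, -1.839]
ft_force: [0.1, -0.0, -0.0]
width: 0.683
```

Run:
```python
from h import *
plan([485,110,190],-105.3)
im,d=snapshot("side"); cv2.imwrite("pics/d4c.png",cv2.resize(im[100:220,230:350],None,fx=4,fy=4,interpolation=cv2.INTER_CUBIC))
```

```text
t 5.55 tcp [480.8  -2.1 185.1] rot [-9.0010e+01 -1.0000e-02 -1.0536e+02] q7 [-0.57  0.35  0.58  2.04 -0.26  0.82 -0.1 ] F [ 0.1 -0.  -0. ] w 0.683
shift [-0.1092 -0.0049 -0.0256] turn -0.06
```

View pics/d4c.png

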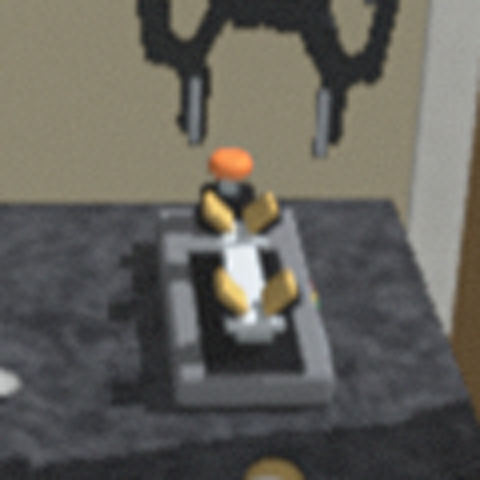

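The plunger's head is back at its raised position (crop row ~162, as before the press). Next, the battery.

Call:
drive_tool(series=[[-0.045,0,-0.01,0,1],[-0.09,-0.003,-0.02,0,1],[-0.109,-0.005,-0.0256,0,1],[-0.109,-0.005,-0.0256,0,1],[-0.109,-0.005,-0.0256,0,1],[-0.109,-0.005,-0.0256,0,1]])

```text
time_s: 6.2
tcp_pos: [484.9, 106.1, 190.1]
eef_rot: [-1.571, -0.001, -1.839]
ft_force: [0.2, -0.5, 0.7]
width: 0.999
```

Run:
```python
from h import *
plan([490,129.5,120],-105.3)
im,d=snapshot("wrist"); cv2.imwrite("pics/w5.png",im);np.save("pics/w5.npy",d)
print(sense()['tcp_pos'])
for t in ("battery","rest"):
    for q in pinpoint("wrist",t)[:1]: print(t,q['conf'],q['xy'],at_z("wrist",q['xy'],28 if t=="battery" else 0))
```

```text
t 6.2 tcp [484.9 106.1 190.1] rot [-9.0020e+01 -6.0000e-02 -1.0537e+02] q7 [-0.76  0.37  0.55  2.   -0.26  0.84 -0.33] F [ 0.2 -0.5  0.7] w 0.999
shift [-0.024   0.07   -0.0013] turn -0.07
[485.03581544 106.08801376 190.13868874]
battery 0.62 [254.2, 151.0] [489.72398325 129.93158045  28.        ]
```

View pics/w5.png

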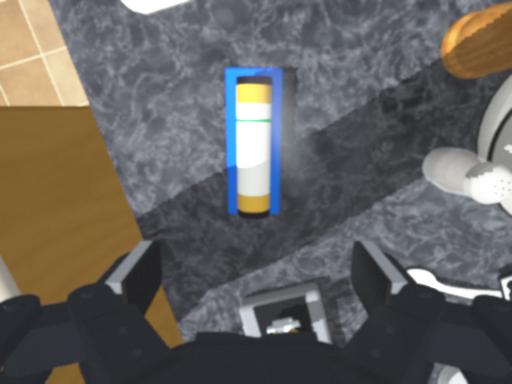

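Run:
```python
from h import *
np.set_printoptions(precision=1,suppress=True)
im=cv2.imread("pics/w5.png");g=cv2.cvtColor(im,cv2.COLOR_BGR2HSV)
m=((g[...,0]>15)&(g[...,0]<35)&(g[...,1]>140)&(g[...,2]>120)).astype(np.uint8); m[:,:220]=0;m[:,290:]=0;m[225:]=0
n,l,st,ce=cv2.connectedComponentsWithStats(m);C=[]
for s,c in zip(st[1:],ce[1:]):
    if s[4]>100:
        b=[at_z("wrist",(s[0]+s[2]/2-.5,r),44) for r in (s[1]-.5,s[1]+s[3]-.5)]; P=(b[0]+b[1])/2
        print(s,c,P,np.linalg.norm(b[0]-b[1])); C.append(P)
d=C[0]-C[1]; print("centre",(C[0]+C[1])/2,"len",np.linalg.norm(d),"axis deg off y",np.degrees(np.arctan2(d[0],d[1])))
w=lambda x,y,z: at_z("wrist",(x,y),z)
a=[w(225,69,6),w(282,69,6),w(228,213,6),w(280,214,6)]
print(np.array(a), np.mean(a,0))
```

```text
[238  84  17  18 101] [241.4  90.9] [497.1 183.   44. ] 14.884622432024829
[239 196  29  17 440] [253.  203.9] [475.9  84.   44. ] 16.9072193105611
centre [486.5 133.5  44. ] len 101.28431196845816 axis deg off y 12.120961428537317
[[482.8 210.9   6. ]
 [535.7 196.4   6. ]
 [443.5  70.1   6. ]
 [497.5  54.    6. ]] [489.9 132.8   6. ]
```

Call:
drive_tool(series=[[-0.02,0.045,-0.001,0,1],[-0.026,0.09,-0.0018,0.1,1],[-0.026,0.13,-0.0018,0.1,1],[-0.026,0.155,-0.0018,0.1,1],[-0.026,0.17,-0.0018,0.1,1],[-0.026,0.178,-0.0018,0.1,1],[-0.026,0.178,-0.0018,0.1,1],[-0.026,0.178,-0.0018,0.1,1]], newtons=30)

```text
time_s: 7.15
tcp_pos: [491.2, 133.6, 13.3]
eef_rot: [-1.569, 0.001, -1.839]
ft_force: [-1.0, 0.4, 0.9]
width: 1.001
```

Run:
```python
from h import *
plan([490,131.5,11],-105.5)
im,d=snapshot("wrist"); cv2.imwrite("pics/w6.png",im)
im,d=snapshot("side"); cv2.imwrite("pics/d6c.png",cv2.resize(im[150:300,220:370],None,fx=3.5,fy=3.5,interpolation=cv2.INTER_CUBIC))
```

```text
t 7.15 tcp [491.2 133.6  13.3] rot [-8.9910e+01  6.0000e-02 -1.0535e+02] q7 [-0.63  0.69  0.35  2.04 -0.48  0.49 -0.19] F [-1.   0.4  0.9] w 1.001
shift [ 0.0023  0.0023 -0.0006] turn 0.15
```

View pics/w6.png

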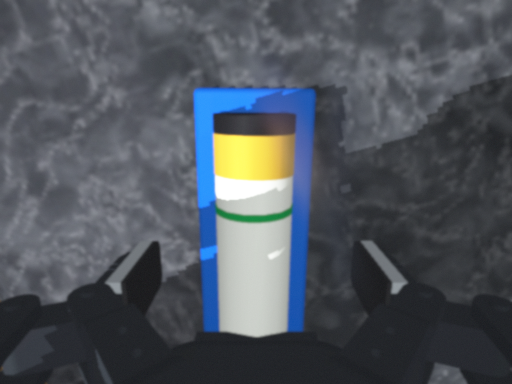

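View pics/d6c.png

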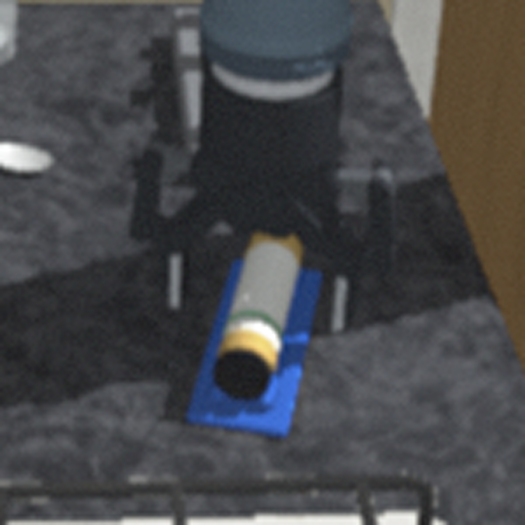

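Run:
```python
from h import *
np.set_printoptions(precision=1,suppress=True)
s=sense();print(s['tcp_pos']);M=Rm(s['eef_rot'])
w=lambda x,y,z: at_z("wrist",(x,y),z)
for r in (113,132.5,179): 
    for c in (254,):
        print(r,M.T@(w(c,r,44)-s['tcp_pos']))
for c in (214,295): print(M.T@(w(c,150,30)-s['tcp_pos']))
for c in (218,291): print(M.T@(w(c,300,30)-s['tcp_pos']))
```

```text
[491.2 133.8  13.5]
113 [-63.5 -30.4  -0.6]
132.5 [-56.9 -30.5  -0.6]
179 [-40.5 -30.5  -0.7]
[-49.  -16.5 -16.5]
[-49.  -16.4  15.5]
[ 18.5 -16.6 -17.1]
[ 18.5 -16.5  15.8]
```

Call:
drive_tool(series=[[0.001,0.002,-0.0006,0,0.2],[0.001,0.002,-0.0006,0,-0.2],[0.001,0.002,-0.0006,0,-1],[0.001,0.002,-0.0006,0,-1],[0.001,0.002,-0.0006,0,-1],[0.001,0.002,-0.0006,0,-1],[0.001,0.002,-0.0006,0,-1]], newtons=40)

```text
time_s: 7.95
tcp_pos: [489.8, 132.7, 10.6]
eef_rot: [-1.57, 0.0, -1.839]
ft_force: [-0.6, 0.4, 5.1]
width: 0.357
```

Call:
drive_tool(series=[[0,0,0,0,-1],[0,0,0,0,-1],[0,-0.01,0,0,-1],[0,-0.03,0,0,-1],[0,-0.06,0,0,-1],[0,-0.09,0,0,-1],[0,-0.13,0,0,-1],[0,-0.13,0,0,-1]], newtons=70)

```text
time_s: 8.75
tcp_pos: [492.1, 133.4, 144.6]
eef_rot: [-1.565, 0.005, -1.839]
ft_force: [0.7, 0.4, -1.7]
width: 0.355
```

Run:
```python
from h import *
plan([469.8,-112,150],-90.7)
im,d=snapshot("wrist"); cv2.imwrite("pics/w7.png",im)
print(sense()['tcp_pos'])
im,d=snapshot("side"); cv2.imwrite("pics/d7c.png",cv2.resize(im[120:300,200:380],None,fx=3,fy=3,interpolation=cv2.INTER_CUBIC))
```

```text
t 8.75 tcp [492.1 133.4 144.6] rot [ -89.67    0.27 -105.35] q7 [-0.76  0.46  0.52  2.01 -0.33  0.75 -0.31] F [ 0.7  0.4 -1.7] w 0.355
shift [ 0.2425 -0.0063  0.0435] turn -14.65
[490.62955954 133.30454056 142.39541287]
```

View pics/w7.png

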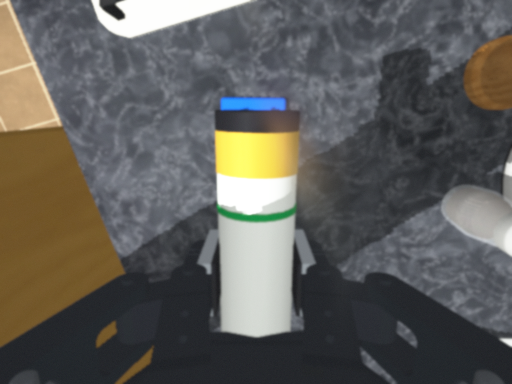

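View pics/d7c.png

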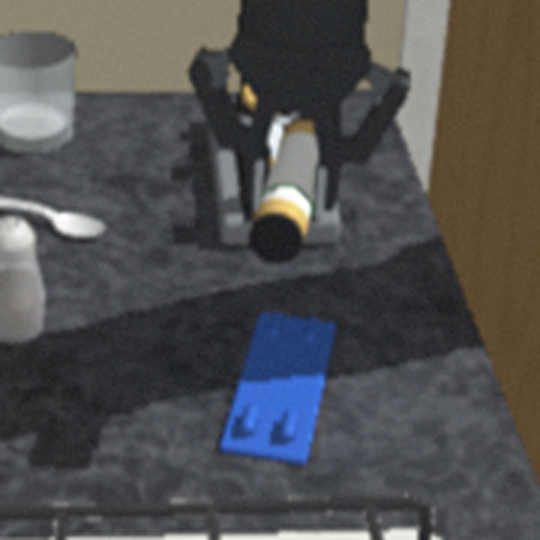

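Run:
```python
from h import *
np.set_printoptions(precision=1,suppress=True)
s=sense();M=Rm(s['eef_rot']);z=s['tcp_pos'][2]
print(s['tcp_pos'],np.degrees(s['eef_rot']),s['ft_force'])
im,_=snapshot("wrist")
g=im[:,230:280].astype(int).mean(1); cv2.imwrite("pics/w8c.png",cv2.resize(im[90:350,190:325],None,fx=2.3,fy=2.3,interpolation=cv2.INTER_CUBIC))
hs=cv2.cvtColor(im,cv2.COLOR_BGR2HSV)[:,240:270]
sat=np.median(hs[...,1],1); val=np.median(hs[...,2],1)
print([(r,int(sat[r]),int(val[r])) for r in range(100,190,1) if abs(sat[min(r+1,383)]-sat[r-1])>40])
w=lambda x,y,zz: M.T@(at_z("wrist",(x,y),z+zz)-s['tcp_pos'])
for r in (131,178.5): print(w(257,r,17.4+16))
for r in (115,150,225,290):
    e=np.abs(np.diff(cv2.GaussianBlur(im,(3,3),0)[r,195:320].astype(int).sum(1))); print(r,[ (195+i,e[i]) for i in np.argsort(-e)[:6]])
```

```text
[489.3 133.1 140.8] [ -90.     0.1 -105.3] [-0.6 -0.1 -2.3]
[(109, 186, 230), (110, 145, 156), (111, 57, 82), (130, 10, 72), (131, 69, 92), (132, 136, 147), (177, 140, 254), (178, 78, 255), (179, 8, 255)]
[-57.3 -33.3  -0.2]
[-41.1 -33.4  -0.2]
115 [(np.int64(214), np.int64(55)), (np.int64(213), np.int64(45)), (np.int64(215), np.int64(42)), (np.int64(299), np.int64(31)), (np.int64(298), np.int64(24)), (np.int64(212), np.int64(22))]
150 [(np.int64(214), np.int64(74)), (np.int64(215), np.int64(70)), (np.int64(213), np.int64(40)), (np.int64(216), np.int64(38)), (np.int64(304), np.int64(20)), (np.int64(303), np.int64(18))]
225 [(np.int64(294), np.int64(100)), (np.int64(217), np.int64(91)), (np.int64(218), np.int64(87)), (np.int64(293), np.int64(86)), (np.int64(295), np.int64(73)), (np.int64(216), np.int64(53))]
290 [(np.int64(220), np.int64(132)), (np.int64(291), np.int64(120)), (np.int64(290), np.int64(108)), (np.int64(219), np.int64(105)), (np.int64(221), np.int64(99)), (np.int64(292), np.int64(84))]
```

View pics/w8c.png

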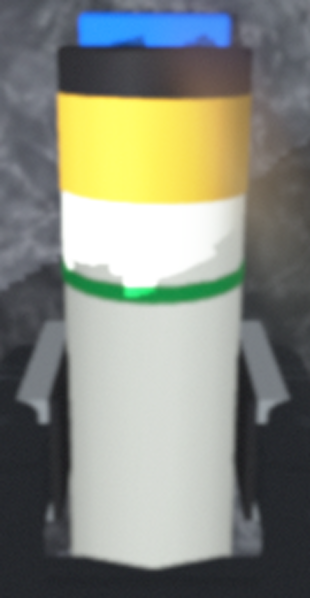

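Call:
drive_tool(series=[[0.035,0,0.0065,-2,-1],[0.075,0,0.014,-5,-1],[0.115,0,0.022,-8,-1],[0.155,0,0.0295,-11,-1],[0.195,0,0.037,-14,-1],[0.23,0,0.0435,-14.6,-1],[0.241,0,0.0457,-14.6,-1],[0.241,0,0.0457,-14.6,-1]])

```text
time_s: 9.7
tcp_pos: [468.3, -113.4, 139.2]
eef_rot: [-1.573, -0.0, -1.588]
ft_force: [0.1, 1.3, -1.9]
width: 0.352
```

Call:
drive_tool(series=[[0,0.012,0,0,-1],[0,0.025,0,0,-1],[0,0.03,0,0,-1],[0,0.03,0,0,-1],[0,0.03,0,0,-1]])

```text
time_s: 10.2
tcp_pos: [469.7, -111.4, 110.1]
eef_rot: [-1.571, 0.0, -1.583]
ft_force: [0.5, 0.2, -2.0]
width: 0.35
```

Run:
```python
from h import *
plan([469.8,-111.4,90],-90.7)
im,d=snapshot("wrist"); cv2.imwrite("pics/w9.png",im)
print(sense()['tcp_pos'])
im,d=snapshot("side"); cv2.imwrite("pics/d9c.png",cv2.resize(im[80:230,220:370],None,fx=3.5,fy=3.5,interpolation=cv2.INTER_CUBIC))
im,d=snapshot("scene"); cv2.imwrite("pics/s9c.png",cv2.resize(im[170:320,170:320],None,fx=3.5,fy=3.5,interpolation=cv2.INTER_CUBIC))
```

```text
t 10.2 tcp [ 469.7 -111.4  110.1] rot [-90.03   0.   -90.69] q7 [-0.22  0.48  0.45  2.08 -0.34  0.65  0.44] F [ 0.5  0.2 -2. ] w 0.35
shift [0.     0.0201 0.0001] turn 0.01
[ 469.93293072 -111.53691544  110.37374244]
```

View pics/w9.png

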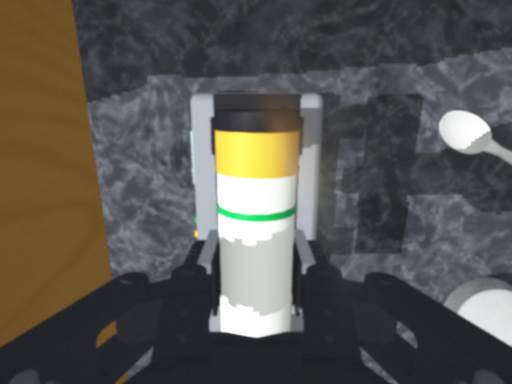

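View pics/d9c.png

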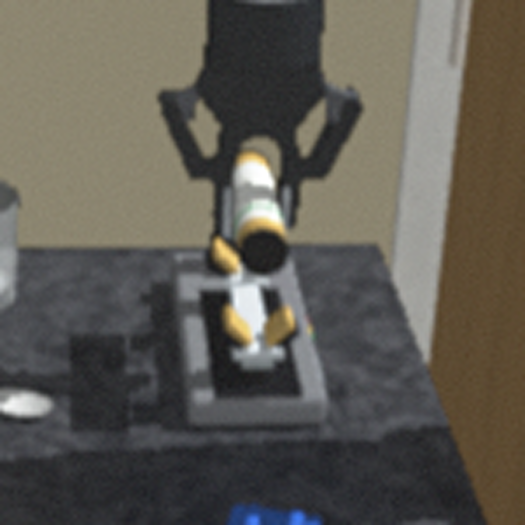

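View pics/s9c.png

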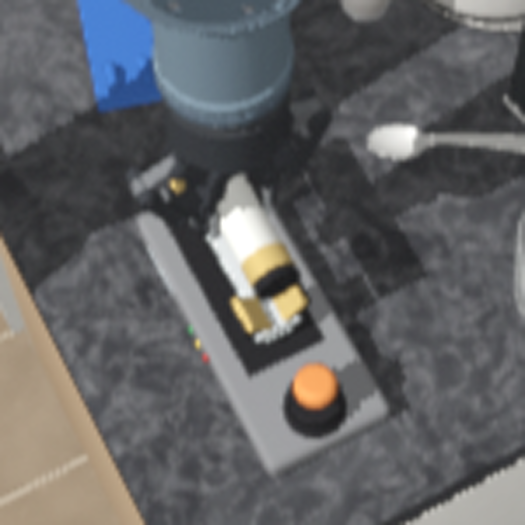

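Call:
drive_tool(series=[[0,0.015,0,0,-1],[0,0.028,0,0,-1],[0,0.036,0,0,-1],[0,0.041,0,0,-1],[0,0.043,0,0,-1],[0,0.043,0,0,-1]])

```text
time_s: 10.95
tcp_pos: [469.7, -111.9, 67.2]
eef_rot: [-1.571, -0.0, -1.584]
ft_force: [-0.2, -0.6, -1.8]
width: 0.351
```

Run:
```python
from h import *
np.set_printoptions(precision=1,suppress=True)
plan([469.8,-111.4,60],-90.7)
im,d=snapshot("wrist"); cv2.imwrite("pics/w10c.png",cv2.resize(im[60:260,170:350],None,fx=3,fy=3,interpolation=cv2.INTER_CUBIC))
s=sense(); print(s['tcp_pos'])
im,d=snapshot("scene"); cv2.imwrite("pics/s10c.png",cv2.resize(im[170:320,170:320],None,fx=3.5,fy=3.5,interpolation=cv2.INTER_CUBIC))
im,d=snapshot("side"); cv2.imwrite("pics/d10c.png",cv2.resize(im[100:220,240:340],None,fx=4.5,fy=4.5,interpolation=cv2.INTER_CUBIC))
```

```text
t 10.95 tcp [ 469.7 -111.9   67.2] rot [-90.   -0.  -90.7] q7 [-0.2  0.6  0.4  2.1 -0.4  0.6  0.5] F [-0.2 -0.6 -1.8] w 0.351
shift [-0.  0.  0.] turn -0.04
[ 469.9 -111.9   67.4]
```

View pics/w10c.png

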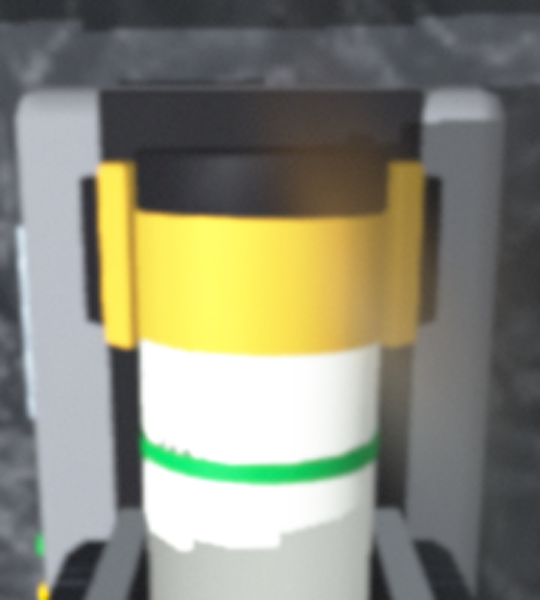

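View pics/s10c.png

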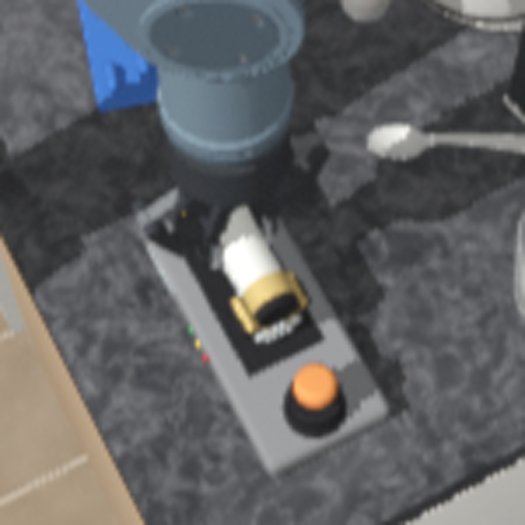

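View pics/d10c.png

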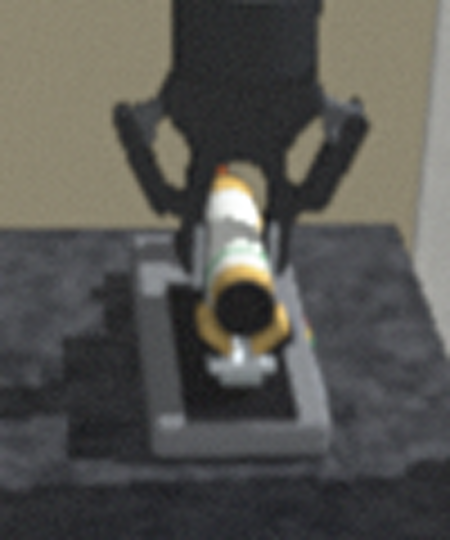

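Run:
```python
from h import *
np.set_printoptions(precision=1,suppress=True)
print(sense()['tcp_pos'])
w=lambda x,y,z: at_z("wrist",(170+(x+.5)/3-.5,60+(y+.5)/3-.5),z)
for x,r in ((115,162),(120,346),(403,161),(400,345)): print("saddle",w(x,r,76))
for r in (214,354): print("ring",w(260,r,100.7))
print("base",w(18,100,26),w(502,100,26),w(260,89,26))
```

```text
[ 470.1 -111.9   67.6]
saddle [451.2 -48.9  76. ]
saddle [450.5 -74.4  76. ]
saddle [490.3 -49.3  76. ]
saddle [490.6 -74.8  76. ]
ring [470.8 -54.3 100.7]
ring [470.6 -70.4 100.7]
base [426.6 -38.6  26. ] [515.6 -39.8  26. ] [471.1 -37.3  26. ]
```

Call:
drive_tool(series=[[0,0.003,0,0,-1],[0,0.005,0,0,-1],[0,0.007,0,0,-1],[0,0.009,0,0,-1],[0,0.011,0,0,-1],[0,0.012,0,0,-1],[0,0.012,0,0,-1],[0,0.012,0,0,-1]])

```text
time_s: 11.9
tcp_pos: [470.5, -111.8, 55.7]
eef_rot: [-1.569, 0.0, -1.583]
ft_force: [0.4, 0.3, 7.4]
width: 0.353
```

Run:
```python
from h import *
np.set_printoptions(precision=1,suppress=True)
plan([469.8,-111.4,55],-90.7)
im,d=snapshot("wrist"); cv2.imwrite("pics/w11c.png",cv2.resize(im[60:260,170:350],None,fx=3,fy=3,interpolation=cv2.INTER_CUBIC))
s=sense(); print(s['tcp_pos'],s['ft_force'],s['ft_torque'])
im,d=snapshot("scene"); cv2.imwrite("pics/s11c.png",cv2.resize(im[170:320,170:320],None,fx=3.5,fy=3.5,interpolation=cv2.INTER_CUBIC))
im,d=snapshot("side"); cv2.imwrite("pics/d11c.png",cv2.resize(im[100:220,240:340],None,fx=4.5,fy=4.5,interpolation=cv2.INTER_CUBIC))
```

```text
t 11.9 tcp [ 470.5 -111.8   55.7] rot [-89.9   0.  -90.7] q7 [-0.2  0.6  0.4  2.1 -0.4  0.5  0.5] F [0.4 0.3 7.4] w 0.353
shift [-0.  0. -0.] turn -0.02
[ 470.6 -111.8   55.8] [-0.5  1.4  8.2] [ 0.2 -0.   0.1]
```

View pics/w11c.png

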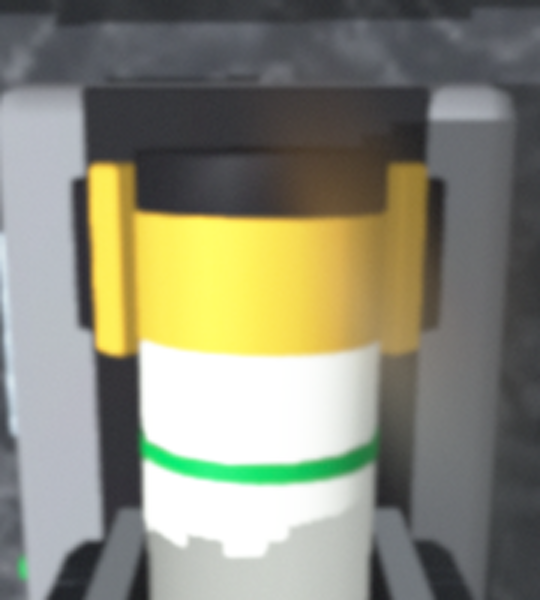

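View pics/s11c.png

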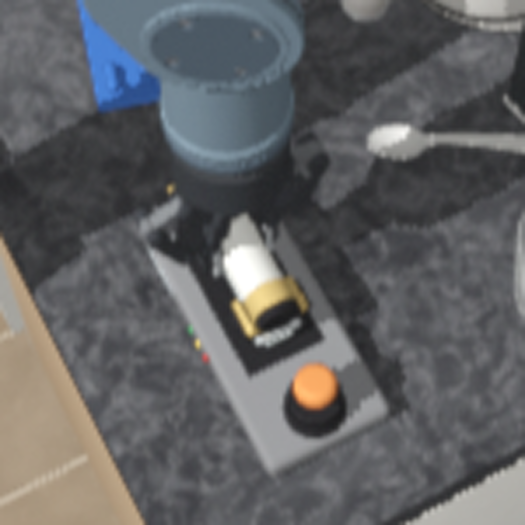

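View pics/d11c.png

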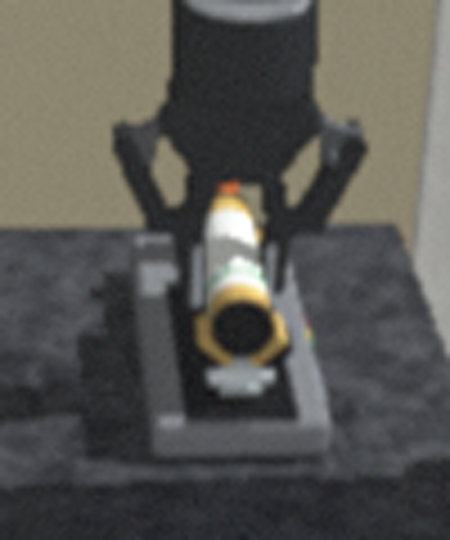

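Call:
drive_tool(series=[[0,0.0005,0,0,-1],[0,0.001,0,0,-1],[0,0.001,0,0,-1],[0,0.001,0,0,-1],[0,0.001,0,0,-1]])

```text
time_s: 12.55
tcp_pos: [470.7, -111.8, 54.8]
eef_rot: [-1.569, 0.0, -1.583]
ft_force: [0.2, 1.2, 8.2]
width: 0.353
```

Run:
```python
from h import *
np.set_printoptions(precision=2,suppress=True)
for i in range(5):
    im,d=snapshot(("wrist","side","scene","wrist","side")[i]); s=sense(); print(s['tcp_pos'],s['ft_force'],s['ft_torque'],s['width'],s['time_s'])
    cv2.imwrite(f"pics/f{i}.png",im)
im=cv2.imread("pics/f1.png"); cv2.imwrite("pics/d12c.png",cv2.resize(im[140:200,270:320],None,fx=9,fy=9,interpolation=cv2.INTER_CUBIC))
im=cv2.imread("pics/f2.png"); cv2.imwrite("pics/s12c.png",cv2.resize(im[220:300,215:295],None,fx=7,fy=7,interpolation=cv2.INTER_CUBIC))
w=lambda x,y,z: at_z("wrist",(x,y),z)
```

```text
[ 470.67 -111.81   54.83] [-0.85  0.8   8.12] [ 0.17 -0.    0.07] 0.3526933086593678 12.6
[ 470.67 -111.82   54.83] [-0.22  0.7   7.45] [0.2  0.03 0.14] 0.35165031706871525 12.65
[ 470.69 -111.83   54.86] [-0.37  1.47  8.73] [0.15 0.02 0.14] 0.3528347618400514 12.7
[ 470.67 -111.8    54.85] [-0.43  0.13  7.22] [0.16 0.02 0.11] 0.34857721809725506 12.75
[ 470.67 -111.8    54.85] [-0.85  0.89  8.44] [0.13 0.05 0.16] 0.35310547306164364 12.8
```

View pics/d12c.png

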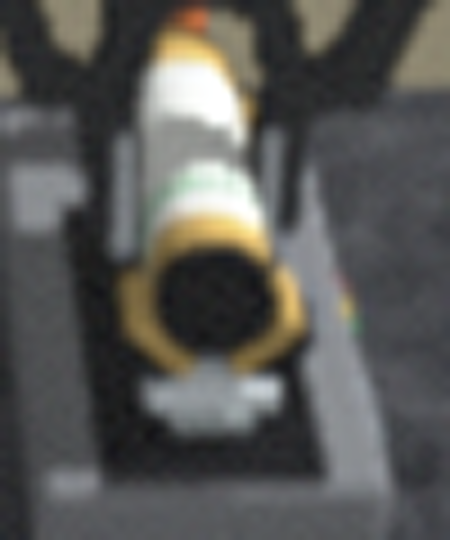

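View pics/s12c.png

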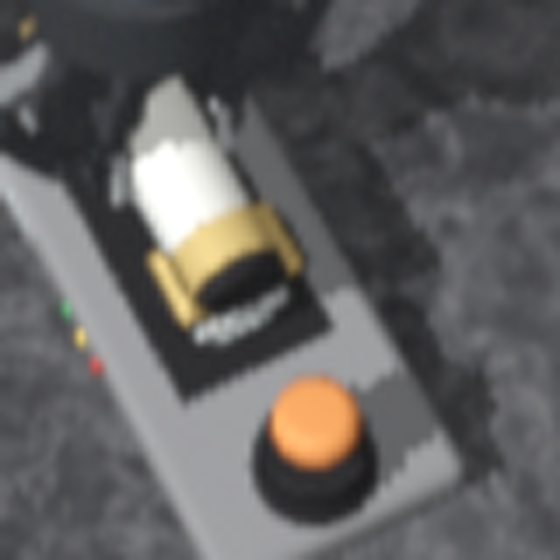

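View pics/f2.png

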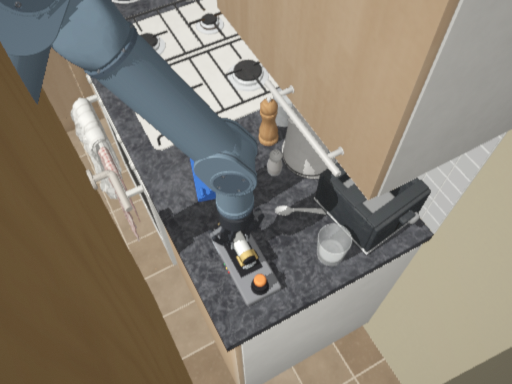

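Run:
```python
from h import *
print(finish_job()); s=sense(); print(s['tcp_pos'],s['ft_force'],s['width'])
```

```text
the job is handed in; nothing more can be done
None
the job is handed in; nothing more can be done
```

The job is handed in at 12.8 s on the clock, with the arm still holding the battery pressed into the cradle.

- **Plunger:** I pressed the orange plunger with the shut fingers until they reached 67.7 mm. That is about 8 mm down, with 34 N at the stop. A side picture afterwards showed its head back up at the original height.
- **Seating:** I gripped the white battery at its middle and lifted it out of the blue rest. Just before contact, the one ring I could measure was within about 0.5 mm of its saddle's centre along the cradle, and the battery was laterally on the V. The pictures after pressing show both V flanks against the rings.
- **Press depth:** The wrist reads about 8 N up, roughly 10 N on the cradle once the battery's weight is counted. That means about 7.4 mm of the 10 mm travel. The drop of the tool since expected contact suggests 7.8 mm, so the two agree and both are past half.
- **Grip:** The grip was set to 70 N and the opening held steady over the last five readings.
- **Bystanders:** The scene picture showed the salt shaker, pepper mill, tumbler and teaspoon where they were.

**Not confirmed:**
- Contact on all four rail faces was not measured directly; I judged it from the pictures and the small side forces (1.5 N or less).
- A small moment of about 0.15 N m was left at the wrist. I put it down to friction along the rod and did not check that further.
- One early wrist-camera measurement was about 10 mm off because the arm was still settling. I retook it and did not use the bad one.

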